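# Oak galls into the rearing jar

### The arm

A 6-joint arm with a two-finger parallel gripper is mounted at the origin on a cart in front of the work surface, level with it; the furniture and walls round the work are solid. World frame = base frame: x ahead of the robot, y to its left, z up, the work surface at z = 0. Lengths are in mm, angles in rad, forces in N, time in s.
With the tool pointing down it reaches from about 275 to 750 mm from the base axis. Payload 10.2 kg.
Tool frame: the origin (TCP) lies on the front face of the gripper's body, between the roots of the fingers; the fingertips stand 73 mm ahead of it and the grasp point (between the pads) lies 54 mm ahead of it; z points along the fingers, y is the line along which they close (so a half turn about z gives the same grasp; the last joint's range is limited). The gripper opens to 85 mm and grips with 20 to 120 N. Pads are 22 mm wide; open, the fingers measure 114 mm over their backs; the gripper's body (76 mm by 85 mm) begins 54 mm behind the grasp point. The pads swing forward as they close: fully open they stand 13 mm farther back than shut.
Start: joints at [-1.416, 0.313, 1.498, -0, 1.331, -0.223], TCP at [193.648, -487.988, 303.894] pointing down, gripper open.
Joint ranges: [-2.94, 2.94], [-0.97, 2.17], [0.19, 2.56], [-1.23, 4.37], [0.02, 3.11], [-2.88, 2.88]. Speed limits (rad/s): [2.39, 2.39, 3.01, 3.14, 3.14, 3.14].

### API

Orientations are given as a unit quaternion [w, x, y, z].
In Python, from rig import * gives the robot as it stands.
- The arm moves only by the tool step_arm, never from a script. Its argument "plan" is a list of rows, each an object with "offset": the shift along the tool's x, y, z in cm, a list of three; "rot": the turn, a rotation vector about the tool's x, y, z in degrees, a list of three; "gripper": the finger opening in cm, from 0 to 8.54. In form: [{"offset": [x, y, z], "rot": [wx, wy, wz], "gripper": gripper}, ...]. A call has 1 to 12 rows; each row is the pose to reach, as a shift and turn from the pose commanded when the call began, along the tool's axes at that moment; what a row does not reach only later rows make up. A row lasts 1/10 s, in which the tool goes at most 50 mm and 8.59 degrees, less where a joint would pass 70% of its speed; a pose out of reach is approached as far as the arm can. A call with a gripper value outside its range is refused whole. The fingers move at their own pace and stop on an object; "squeeze" is the grip in N (left out, the last holds). Time passes only in rows, so rows that repeat a pose let the fingers close. It gives the time, the measured TCP pose, the force, the opening and the grip force at its end, in the units of the state.
- sense(): the state, without advancing time (a new reading comes with each control period).
- capture(name): name is "scene" or "top" or "wrist"; returns a dict with "color" (420x560x3 uint8, red, green, blue), "depth" (420x560 float32, mm along the optical axis (not along the pixel's ray), 0 where there is no reading), "vertical_fov" (degrees; the focal length in pixels is half the picture's height over the tangent of half this angle, whatever the lens; pixels are square), "cx", "cy" (the principal point, pixels), "rvec" (rotation vector, rad) and "tvec" (3), from world to camera coordinates, as OpenCV has them; the wrist camera has in their place "mount" (4x4, takes a point from camera to tool coordinates, whose origin is the TCP and whose axes are the flange's). Camera axes: x right, y down, z forward; pixel columns grow to the right and rows downward; lengths in mm; the calibration is good to about 2 mm. A picture is of the moment at which its call begins: read the wrist's pose just before it.
- finish_job(): hands the job in; it is judged then, once.
The state is a dict: "time_s": time; "joints": joint angles; "dq": joint speeds; "tau": joint torques, N m; "eef_pos": TCP position; "ee_rot": TCP orientation; "force": force on the tool from outside, world axes, zero at the start; "wrist_torque": the same for the moment, N m; "grip_width": opening from 0.0 (shut) to 1.0 (fully open); "grip_force": force on a finger pad.
Only numpy, scipy, OpenCV 4.12 (cv2) and the standard library are available. Lean on these libraries where they do the work, as an engineer would, in place of code of your own. Each camera call takes 0.05 s, during which the arm holds its last target. There are 200 camera calls.

### The job

Six oak galls are waiting in the little steel pan on the bench rack. Take the pan by its black handle, lift it level up over the rack's front rail, tip all six galls into the open glass rearing jar, and then stand the empty pan upright on the worktop. Do not knock over or shove aside the glass jar, its lid or the things left in the rack.

Things in the scene. Friction and masses are not known exactly. Their poses are not given: they have to be found in the camera images.
- rack: Low open-topped wooden bench rack, fixed to the worktop, 125 mm deep (its x) by 290 mm long (its y). Origin: centre of its underside, on the worktop; its x points from the open front to the back panel. Its board is 12 mm thick (top at z = 0.012); the back panel rises to 64 mm, the end panels to 46 mm (72 mm at the back). The pan stands on the board in one of three places, 85 mm apart, the two bystanders in the others.
- rail_mid (a point): Middle of the top of the rack's front retaining rail, a steel rod 8 mm thick that runs from end to end 55 mm in front of the rack's centre line; its top is 36 mm above the worktop, 24 mm above the board, so the pan must be raised by more than 24 mm before it can be drawn forward.
- pan: Small flared steel pan, 110 g empty, loose. Origin: centre of its underside; z up out of its mouth; its straight handle lies along its -x and sticks out over the rail towards the robot. Foot 46 mm across, rim 105 mm across and 42 mm above the foot, wall 2 mm, leaning 35 degrees outward all round. It can be tipped over any part of its rim; the galls roll out between about 60 and 70 degrees of tilt, and it is empty by 80 degrees.
- pan_mouth (a point): Centre of the pan's mouth, at rim height, 42 mm above the middle of its foot.
- pan_handle (a point): Middle of the pan's black plastic handle: a level bar 70 mm long (along the pan's x), 14 mm wide (along the pan's y) and 16 mm high, rounded edges. The point lies 100 mm from the pan's centre along its -x and 44 mm above its foot (56 mm above the worktop at the start).
- jar: Open straight-sided glass rearing jar, clear, 116 mm across, 85 mm high, wall 4 mm (mouth 108 mm across), 380 g, loose, standing upright on the worktop to the right of the rack; the worktop between rack, jar and blue mat is clear. Origin: centre of its underside.
- jar_middle (a point): Point on the jar's axis, 42 mm above its underside.
- jar_red: Bystander: closed specimen jar with a dark red lid, 44 mm across, 88 mm high, standing loose in the rack. Origin: centre of its underside.
- glue_tube: Bystander: glue tube 32x41x152 mm standing loose on its cap in the rack. Origin: centre of its underside.
- lid: Bystander: the jar's aluminium screw lid with ventilation holes, 122 mm across, 16 mm thick, lying on the worktop between the jar and the edge nearest the robot. Origin: centre of its underside.
- gall_1: Oak gall 1 of 6: a hard brown wooden-looking ball with a tiny tip, about 22 mm across, 10 g, loose, lying in the pan; it rolls. Origin: its centre.
- gall_2: Oak gall 2 of 6: a hard brown wooden-looking ball with a tiny tip, about 20 mm across, 10 g, loose, lying in the pan; it rolls. Origin: its centre.
- gall_3: Oak gall 3 of 6: a hard brown wooden-looking ball with a tiny tip, about 23 mm across, 10 g, loose, lying in the pan; it rolls. Origin: its centre.
- gall_4: Oak gall 4 of 6: a hard brown wooden-looking ball with a tiny tip, about 21 mm across, 10 g, loose, lying in the pan; it rolls. Origin: its centre.
- gall_5: Oak gall 5 of 6: a hard brown wooden-looking ball with a tiny tip, about 22 mm across, 10 g, loose, lying in the pan; it rolls. Origin: its centre.
- gall_6: Oak gall 6 of 6: a hard brown wooden-looking ball with a tiny tip, about 20 mm across, 10 g, loose, lying in the pan; it rolls. Origin: its centre.

How it is judged (in metres and radians):
On the way, in this order (a step that is already met when the one before it is completed fails the run):
1. the pan is lifted level above the height of the rack's rail with all six galls in it (height (world z) of pan above 0.042 m and angle between pan's own z axis and vertical below 0.5 rad and distance between each of gall_1, gall_2, gall_3, gall_4, gall_5, gall_6 and pan_mouth below 0.055 m), for 0.1 s.
2. all six galls lie in the jar while the pan is still held up over it (horizontal distance between each of gall_1, gall_2, gall_3, gall_4, gall_5, gall_6 and jar_middle below 0.053 m and height (world z) of each of gall_1, gall_2, gall_3, gall_4, gall_5, gall_6 below 0.08 m and height (world z) of pan above 0.06 m and horizontal distance between pan and jar below 0.2 m), for 0.1 s.
At the end, for the whole second after the job is handed in: All six galls lie inside the jar, the jar stands upright on the worktop, and the empty pan stands upright (within 0.1 rad) with its foot on the worktop (within 8 mm), outside the rack, both at rest (horizontal distance between each of gall_1, gall_2, gall_3, gall_4, gall_5, gall_6 and jar_middle below 0.053 m and height (world z) of each of gall_1, gall_2, gall_3, gall_4, gall_5, gall_6 below 0.08 m and angle between each of jar, pan's own z axis and vertical below 0.1 rad and height (world z) of jar below 0.01 m and height (world z) of pan between -0.01 and 0.008 m and linear speed of each of pan, jar below 0.03 m/s); the robot touches nothing.
It fails at once if the glass jar is tipped by more than 0.5 rad or shoved more than 60 mm (angle between jar's own z axis and vertical above 0.5 rad or distance of jar from where it was at the start of the episode above 0.06 m).
It fails at once if the specimen jar in the rack is knocked over or moved more than 40 mm (angle between jar_red's own z axis and vertical above 0.5 rad or distance of jar_red from where it was at the start of the episode above 0.04 m).
It fails at once if the glue tube in the rack is knocked over or moved more than 40 mm (angle between glue_tube's own z axis and vertical above 0.5 rad or distance of glue_tube from where it was at the start of the episode above 0.04 m).
It fails at once if the jar's lid is moved more than 50 mm (angle between lid's own z axis and vertical above 0.5 rad or distance of lid from where it was at the start of the episode above 0.05 m).
It also fails if it takes over 58 s, if anything falls off the work surface, if the arm or the gripper's body presses on something with over 40 N, if the wrist force passes 120 N, or if a joint passes its speed limit or range.

## Working session

There is one attempt and no reset: what is moved stays moved. The work goes in short steps, Python scripts to look and compute and a tool call to move; the robot and the scene stay as the last step left them, time stands still between calls to the robot, and variables do not carry over. Pictures are saved under pics/ and viewed, at most 10 in all, crops included, and the job is handed in when it is done.

Besides the shell and the picture viewer there is one more tool, called after "Call:" as name(argument=value, ...), one argument or row to a line, values as JSON. step_arm: Moves the arm, as the interface text tells. Its arguments: {"type":"object","properties":{"plan":{"type":"array"},"squeeze":{"type":"number"}},"required":["plan"]}

```bash
mkdir -p pics; cat > h.py <<'E'
from rig import *
import numpy as np, cv2
from scipy.spatial.transform import Rotation as R
def shot(n,f):
    c=capture(n); cv2.imwrite('pics/'+f+'.png',c['color'][:,:,::-1]); np.savez('pics/'+f,**c); return c
def cloud(c):
    h,w=c['depth'].shape; f=h/2/np.tan(np.radians(c['vertical_fov'])/2)
    v,u=np.mgrid[:h,:w]; d=c['depth']
    P=np.stack([(u-c['cx'])/f*d,(v-c['cy'])/f*d,d],-1)
    M=cv2.Rodrigues(np.array(c['rvec'],float))[0]
    return (P-np.array(c['tvec']).ravel())@M
def Rt(s): q=s['ee_rot']; return R.from_quat([q[1],q[2],q[3],q[0]])
E
python3 - <<'E'
from h import *
a=shot('top','top0')['color'];b=shot('scene','scene0')['color']
cv2.imwrite('pics/both.png',cv2.resize(np.vstack([a,b])[:,:,::-1],(800,1200))[:600]); cv2.imwrite('pics/s.png',cv2.resize(b[:,:,::-1],(800,600)))
s=sense();print(s['eef_pos'],s['ee_rot'],s['time_s'])
E
```

```text
[ 193.6373469  -487.84178059  303.40991441] [-5.60772845e-04  9.82210684e-01  1.87781409e-01  1.96481106e-05] 0.1
```

View pics/both.png

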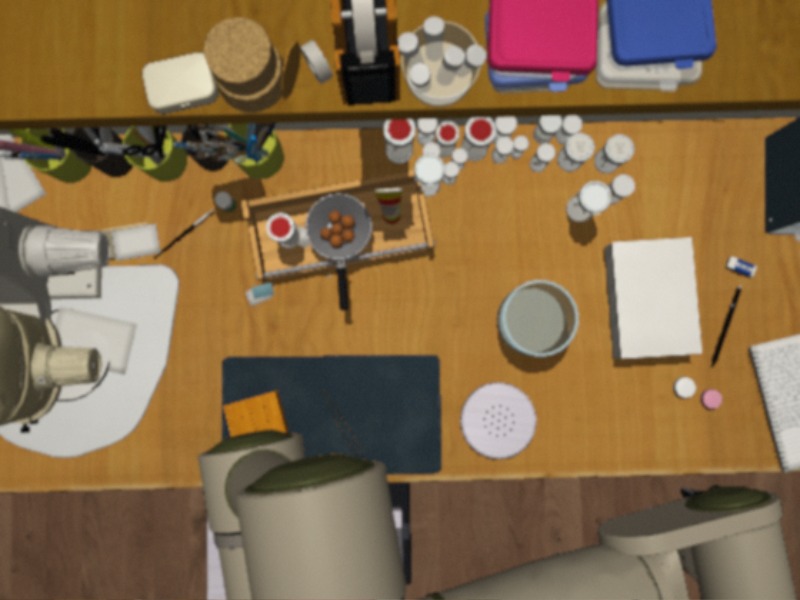

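View pics/s.png

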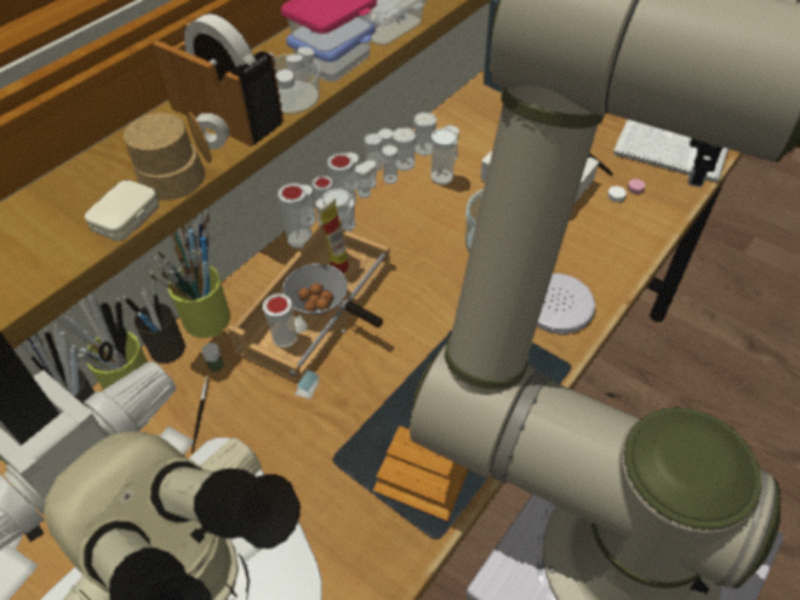

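The top picture shows the pan in the rack at about (340,228) with its handle pointing down to (347,308). The jar's mouth is at (538,318), its lid at (498,420), the red-lid jar at (281,228) and the glue tube at (389,205). I'll enlarge it for exact pixels.

```bash
python3 - <<'E'
from h import *
a=np.load('pics/top0.npz')['color'][120:270,160:420]
cv2.imwrite('pics/c.png',cv2.resize(a[:,:,::-1],(780,450),interpolation=cv2.INTER_CUBIC))
c=dict(np.load('pics/top0.npz')); W=cloud(c)
# dark handle by height/color
col=c['color'].astype(int).sum(-1)
m=(W[...,2]>45)&(W[...,2]<75)&(col<150)
v,u=np.nonzero(m); k=(u>225)&(u<255)&(v>180)&(v<225); v,u=v[k],u[k]
print('handle n',k.sum(),W[v,u].min(0),W[v,u].max(0),W[v,u].mean(0)); 
p=W[v,u][:,:2];U=np.linalg.svd(p-p.mean(0))[2][0];print(U)
def ray(u,v,z):
    f=210/np.tan(np.radians(c['vertical_fov'])/2);M=cv2.Rodrigues(c['rvec'].astype(float))[0]
    o=-M.T@c['tvec'].ravel();d=M.T@np.array([(u-c['cx'])/f,(v-c['cy'])/f,1]);return o+d*(z-o[2])/d[2]
for n,x,y,z in [('panmouth',340,226,54),('hnear',347,308,60),('hfar',342,262,60),('jar',538,318,85),('lid',498,420,16),('red',281,228,100),('glue',389,193,160)]: print(n,ray(x*.7,y*.7,z).round(1))
g=(W[...,2]>76)&(W[...,2]<95);v,u=np.nonzero(g);k=(u>335)&(u<420)&(v>185)&(v<260);q=W[v[k],u[k]]
print('jar rim',k.sum(),q.min(0),q.max(0))
E
```

```text
handle n 160 [477.69709959 -82.12091783  53.63691011] [541.11208179 -67.55227685  68.42287623] [509.99850801 -75.43306571  63.09651447]
[-0.9982526  -0.05909105]
panmouth [611.  -73.1  54. ]
hnear [478.7 -81.8  60. ]
hfar [552.1 -75.5  60. ]
jar [ 453.5 -378.4   85. ]
lid [ 292.5 -320.1   16. ]
red [602.   14.1 100. ]
glue [ 638.4 -153.8  160. ]
jar rim 447 [ 397.16351129 -439.14739028   76.02508035] [ 513.00326991 -322.57116661   92.17664314]
```

View pics/c.png

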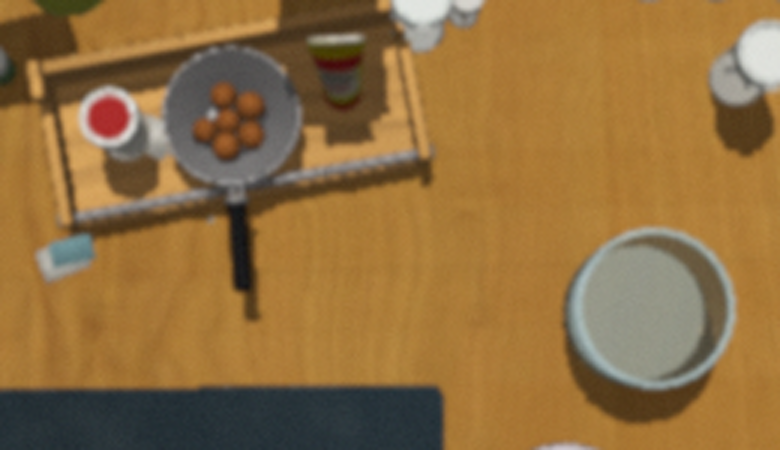

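The enlarged crop shows the pan's rim centred at (232,116), the handle from (237,200) to (243,290), and the jar's mouth at (652,308). From these I get the handle middle at about (511,-77), the pan at (610,-73) with yaw about 0.055, and the jar at about (454.5,-380).

Before grasping I'll check which sideways roll the wrist can make, here in free space.

Call:
step_arm(
  plan=[
    {"offset":[0,0,0],"rot":[0,30,0],"gripper":6},
    {"offset":[0,0,0],"rot":[0,30,0],"gripper":6},
    {"offset":[0,0,0],"rot":[0,30,0],"gripper":6},
    {"offset":[0,0,0],"rot":[0,30,0],"gripper":6},
    {"offset":[0,0,0],"rot":[0,30,0],"gripper":6},
  ],
)

```text
time_s: 0.6
eef_pos: [192.7, -488.3, 303.0]
ee_rot: [-0.049, 0.949, 0.18, 0.255]
force: [-0.8, -0.6, -0.5]
grip_width: 0.707
grip_force: 0.0
```

```bash
python3 - <<'E'
from h import *
s=sense();print(s['time_s'],s['eef_pos'],s['ee_rot'],s['joints'])
E
```

```text
0.6 [ 192.6918348  -488.25668097  302.95856515] [-0.04941864  0.94880134  0.1801787   0.25469483] [-1.5874014   0.3513983   1.51286075  0.48176694  1.50542295 -0.4801318 ]
```

```bash
cat >> h.py <<'E'
def go(pos,Rm,verbose=1):
    s=sense();r=Rt(s)
    o=r.inv().apply(np.array(pos)-s['eef_pos'])/10;w=(r.inv()*R.from_matrix(Rm)).as_rotvec(degrees=True)
    print('t',s['time_s'],'off',o.round(2),'rot',w.round(1),'rows>=',round(max(np.linalg.norm(o)/5,np.linalg.norm(w)/8.59),1));return o,w
def pose(mouth,phi,roll,d=100,hz=2):
    "TCP pose for pan mouth position, heading phi, roll deg about heading; d grasp-to-centre"
    h=np.array([np.cos(phi),np.sin(phi),0])
    B=np.array([h,[np.sin(phi),-np.cos(phi),0],[0,0,-1]]).T   # tool x,y,z
    Q=R.from_rotvec(h*np.radians(roll)).as_matrix()
    g=np.array(mouth)-d*h+Q@[0,0,hz]; T=Q@B
    return g-54*T[:,2],T
J=np.array([454.5,-380,0])
PH=-.697
L=np.array([-np.sin(PH),np.cos(PH),0])
E
python3 - <<'E'
from h import *
p,T=pose(J+20*L+[0,0,148],PH,85);print(p);go(p,T)
p,T=pose([610.5,-72.5,170],.055,0);print(p)
E
```

```text
[ 354.85052211 -343.24834712  152.88072159]
t 0.6 off [10.13 -7.51 23.23] rot [59.  21.6 65.6] rows>= 10.6
[510.65121188 -77.9972275  226.        ]
```

Call:
step_arm(
  plan=[
    {"offset":[10.1,-7.5,23.2],"rot":[59,21.6,65.6],"gripper":6},
    {"offset":[10.1,-7.5,23.2],"rot":[59,21.6,65.6],"gripper":6},
    {"offset":[10.1,-7.5,23.2],"rot":[59,21.6,65.6],"gripper":6},
    {"offset":[10.1,-7.5,23.2],"rot":[59,21.6,65.6],"gripper":6},
    {"offset":[10.1,-7.5,23.2],"rot":[59,21.6,65.6],"gripper":6},
    {"offset":[10.1,-7.5,23.2],"rot":[59,21.6,65.6],"gripper":6},
    {"offset":[10.1,-7.5,23.2],"rot":[59,21.6,65.6],"gripper":6},
    {"offset":[10.1,-7.5,23.2],"rot":[59,21.6,65.6],"gripper":6},
    {"offset":[10.1,-7.5,23.2],"rot":[59,21.6,65.6],"gripper":6},
    {"offset":[10.1,-7.5,23.2],"rot":[59,21.6,65.6],"gripper":6},
    {"offset":[10.1,-7.5,23.2],"rot":[59,21.6,65.6],"gripper":6},
    {"offset":[10.1,-7.5,23.2],"rot":[59,21.6,65.6],"gripper":6},
  ],
)

```text
time_s: 1.8
eef_pos: [355.2, -342.6, 152.6]
ee_rot: [-0.635, 0.694, -0.252, 0.229]
force: [0.3, -0.0, 0.4]
grip_width: 0.707
grip_force: 0.0
```

```bash
python3 - <<'E'
from h import *
s=sense();print(s['joints'],s['force'])
p,T=pose(J+20*L+[0,0,148],PH,85);print(s['eef_pos']-p);go(p,T)
E
```

```text
[-1.3289403   0.79798626  1.68787212  0.99312688  1.8647011   0.5411782 ] [ 0.34688343 -0.03436047  0.38419835]
[ 0.34235085  0.61106428 -0.27552238]
t 1.8 off [ 0.01 -0.02 -0.07] rot [ 0.1  0.2 -0.1] rows>= 0.0
```

The pour pose is reachable with comfortable joints. Next I go above the handle.

```bash
python3 - <<'E'
from h import *
p,T=pose([610.5,-72.5,170],.055,0);go(p,T)
E
```

```text
t 1.8 off [-5.   -9.99 29.51] rot [-80.6 -31.6 -34.7] rows>= 10.9
```

Call:
step_arm(
  plan=[
    {"offset":[-5,-10,29.5],"rot":[-80.6,-31.6,-34.7],"gripper":6},
    {"offset":[-5,-10,29.5],"rot":[-80.6,-31.6,-34.7],"gripper":6},
    {"offset":[-5,-10,29.5],"rot":[-80.6,-31.6,-34.7],"gripper":6},
    {"offset":[-5,-10,29.5],"rot":[-80.6,-31.6,-34.7],"gripper":6},
    {"offset":[-5,-10,29.5],"rot":[-80.6,-31.6,-34.7],"gripper":6},
    {"offset":[-5,-10,29.5],"rot":[-80.6,-31.6,-34.7],"gripper":6},
    {"offset":[-5,-10,29.5],"rot":[-80.6,-31.6,-34.7],"gripper":6},
    {"offset":[-5,-10,29.5],"rot":[-80.6,-31.6,-34.7],"gripper":6},
    {"offset":[-5,-10,29.5],"rot":[-80.6,-31.6,-34.7],"gripper":6},
    {"offset":[-5,-10,29.5],"rot":[-80.6,-31.6,-34.7],"gripper":6},
    {"offset":[-5,-10,29.5],"rot":[-80.6,-31.6,-34.7],"gripper":6},
    {"offset":[-5,-10,29.5],"rot":[-80.6,-31.6,-34.7],"gripper":6},
  ],
)

```text
time_s: 3.0
eef_pos: [511.3, -77.3, 227.9]
ee_rot: [0.002, 1.0, 0.03, 0.002]
force: [0.4, 0.1, -1.1]
grip_width: 0.706
grip_force: 0.0
```

```bash
python3 - <<'E'
from h import *
p,T=pose([610.5,-72.5,170],.055,0);go(p,T)
s=sense();c=capture('wrist');M=np.array(c['mount']);f=210/np.tan(np.radians(c['vertical_fov'])/2)
d=c['depth'];v,u=np.mgrid[:420,:560]
P=np.stack([(u-c['cx'])/f*d,(v-c['cy'])/f*d,d],-1)@M[:3,:3].T+M[:3,3]
W=P@Rt(s).as_matrix().T+s['eef_pos']
col=c['color'].astype(int).sum(-1)
k=(col<170)&(W[...,2]>58)&(W[...,2]<72)&(W[...,0]>460)&(W[...,0]<560)&(abs(W[...,1]+77)<30)&(d>0)
q=W[k];print(k.sum(),q.min(0),q.max(0),np.median(q,0));
for x in range(470,550,10):
    z=q[abs(q[:,0]-x)<4]; 
    if len(z)>5: print(x,np.percentile(z[:,1],[2,98]).round(1),np.median(z[:,2]).round(1))
cv2.imwrite('pics/w1.png',c['color'][:,:,::-1])
E
```

```text
t 3.0 off [-0.07  0.06  0.19] rot [ 0.3 -0.2  0.3] rows>= 0.1
1885 [476.90855708 -83.74245162  59.45961683] [543.06680595 -68.01471976  66.36661838] [512.38308794 -75.89574425  63.99191388]
480 [-83.3 -70.9] 63.9
490 [-83.5 -70.5] 64.0
500 [-82.9 -70. ] 64.0
510 [-82.3 -69.5] 64.0
520 [-81.7 -69.1] 64.0
530 [-81.7 -68.6] 64.0
540 [-81.1 -68.2] 63.9
```

View pics/w1.png

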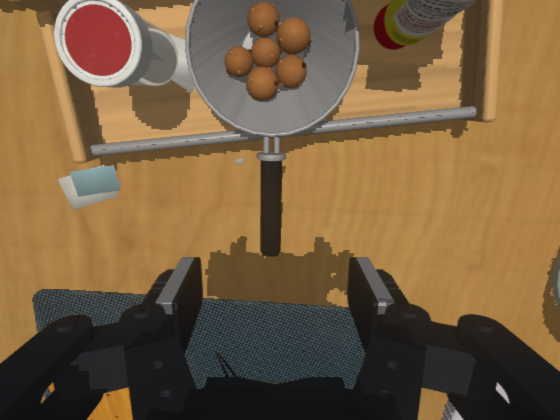

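The wrist picture shows the handle as a clear bar from (271,155) to (270,255), a little left of the fingers' middle. From its depth the middle is at (510,-75.9) with yaw 0.043. All six galls are in the pan.

```bash
python3 - <<'E'
from h import *
p,T=pose([610,-71.6,54],.043,0);print(p);go(p,T)
E
```

```text
[510.09243576 -75.89867501 110.        ]
t 3.05 off [-0.14 -0.2  11.75] rot [ 0.1 -0.2  0.8] rows>= 2.4
```

Call:
step_arm(
  plan=[
    {"offset":[-0.1,-0.2,4],"rot":[0,0,0.7],"gripper":6},
    {"offset":[-0.1,-0.2,8],"rot":[0,0,0.7],"gripper":6},
    {"offset":[-0.1,-0.2,10.5],"rot":[0,0,0.7],"gripper":6},
    {"offset":[-0.1,-0.2,11.6],"rot":[0,0,0.7],"gripper":6},
    {"offset":[-0.1,-0.2,11.6],"rot":[0,0,0.7],"gripper":6},
    {"offset":[-0.1,-0.2,11.6],"rot":[0,0,0.7],"gripper":6},
  ],
)

```text
time_s: 3.65
eef_pos: [510.4, -77.4, 112.1]
ee_rot: [0.001, 1.0, 0.02, 0.002]
force: [-0.0, -0.5, -0.5]
grip_width: 0.704
grip_force: 0.0
```

```bash
python3 - <<'E'
from h import *
p,T=pose([610,-71.6,54],.043,0);go(p,T);print(sense()['eef_pos'],sense()['force'])
E
```

```text
t 3.65 off [-0.02 -0.15  0.21] rot [ 0.1 -0.2 -0.1] rows>= 0.1
[510.38688086 -77.38969959 112.10103244] [-0.03604189 -0.52177504 -0.48763841]
```

Call:
step_arm(
  plan=[
    {"offset":[0,-0.15,0.2],"rot":[0,0,0],"gripper":6},
    {"offset":[0,-0.15,0.2],"rot":[0,0,0],"gripper":4},
    {"offset":[0,-0.15,0.2],"rot":[0,0,0],"gripper":2.5},
    {"offset":[0,-0.15,0.2],"rot":[0,0,0],"gripper":1.8},
    {"offset":[0,-0.15,0.2],"rot":[0,0,0],"gripper":0.5},
    {"offset":[0,-0.15,0.2],"rot":[0,0,0],"gripper":0.5},
    {"offset":[0,-0.15,0.2],"rot":[0,0,0],"gripper":0.5},
    {"offset":[0,-0.15,0.2],"rot":[0,0,0],"gripper":0.5},
  ],
  squeeze=90,
)

```text
time_s: 4.45
eef_pos: [509.8, -75.4, 109.0]
ee_rot: [0.0, 1.0, 0.021, 0.001]
force: [-1.0, 0.7, 2.7]
grip_width: 0.149
grip_force: 87.8
```

Call:
step_arm(
  plan=[
    {"offset":[0,0,-0.4],"rot":[0,0,0],"gripper":0.5},
    {"offset":[0,0,-1],"rot":[0,0,0],"gripper":0.5},
    {"offset":[0,0,-1.8],"rot":[0,0,0],"gripper":0.5},
    {"offset":[0,0,-2.8],"rot":[0,0,0],"gripper":0.5},
    {"offset":[0,0,-4],"rot":[0,0,0],"gripper":0.5},
    {"offset":[0,0,-5.5],"rot":[0,0,0],"gripper":0.5},
    {"offset":[0,0,-7],"rot":[0,0,0],"gripper":0.5},
    {"offset":[0,0,-8.5],"rot":[0,0,0],"gripper":0.5},
    {"offset":[0,0,-10],"rot":[0,0,0],"gripper":0.5},
    {"offset":[0,0,-11.2],"rot":[0,0,0],"gripper":0.5},
    {"offset":[0,0,-12],"rot":[0,0,0],"gripper":0.5},
    {"offset":[0,0,-12],"rot":[0,0,0],"gripper":0.5},
  ],
)

```text
time_s: 5.65
eef_pos: [509.8, -75.4, 230.0]
ee_rot: [0.001, 1.0, 0.021, 0.002]
force: [-0.4, 0.5, -2.0]
grip_width: 0.145
grip_force: 87.7
```

```bash
python3 - <<'E'
from h import *
s=sense();c=capture('wrist');M=np.array(c['mount']);f=210/np.tan(np.radians(c['vertical_fov'])/2)
d=c['depth'];v,u=np.mgrid[:420,:560]
P=np.stack([(u-c['cx'])/f*d,(v-c['cy'])/f*d,d],-1)@M[:3,:3].T+M[:3,3]
np.save('pics/w2d',P);cv2.imwrite('pics/w2.png',c['color'][:,:,::-1])
W=P@Rt(s).as_matrix().T+s['eef_pos'];print(s['eef_pos'])
# rim points: z>150
k=(W[...,2]>145)&(W[...,0]>560)&(d>0);q=W[k];print(k.sum(),q.min(0),q.max(0))
for a in range(0,360,45): pass
m=q[:,0].min();
for lo in range(560,670,10):
    z=q[(q[:,0]>=lo)&(q[:,0]<lo+10)]
    if len(z): print(lo,z[:,1].min().round(1),z[:,1].max().round(1),np.percentile(z[:,2],98).round(1))
E
```

```text
[509.75326299 -75.40884176 229.96533135]
41508 [ 560.00454503 -125.29163728  145.00677382] [616.63351126 -18.62033299 178.56743842]
560 -105.7 -37.4 177.0
570 -114.7 -28.7 176.7
580 -120.9 -23.0 176.6
590 -123.7 -19.5 176.4
600 -125.1 -18.6 176.3
610 -125.3 -29.5 172.5
```

View pics/w2.png

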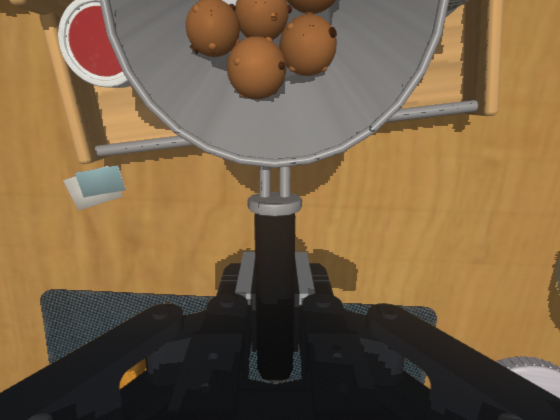

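The pan is gripped and level, with its rim at z≈176–177 mm and all six galls inside. I'll draw it straight back before swinging, to clear the glue tube.

Call:
step_arm(
  plan=[
    {"offset":[-0.4,0,0],"rot":[0,0,0],"gripper":0.5},
    {"offset":[-1.2,0,0],"rot":[0,0,0],"gripper":0.5},
    {"offset":[-2.4,0,0],"rot":[0,0,0],"gripper":0.5},
    {"offset":[-3.8,0,0],"rot":[0,0,0],"gripper":0.5},
    {"offset":[-5.3,0,0],"rot":[0,0,0],"gripper":0.5},
    {"offset":[-6.8,0,0],"rot":[0,0,0],"gripper":0.5},
    {"offset":[-8.3,0,0],"rot":[0,0,0],"gripper":0.5},
    {"offset":[-9.8,0,0],"rot":[0,0,0],"gripper":0.5},
    {"offset":[-11.2,0,0],"rot":[0,0,0],"gripper":0.5},
    {"offset":[-12.2,0,0],"rot":[0,0,0],"gripper":0.5},
    {"offset":[-12.8,0,0],"rot":[0,0,0],"gripper":0.5},
    {"offset":[-13,0,0],"rot":[0,0,0],"gripper":0.5},
  ],
)

```text
time_s: 6.9
eef_pos: [379.2, -80.7, 228.6]
ee_rot: [0.0, 1.0, 0.02, 0.001]
force: [-0.1, 0.0, -1.7]
grip_width: 0.142
grip_force: 87.7
```

```bash
python3 - <<'E'
from h import *
p,T=pose(J+20*L+[0,0,160],PH,0,hz=1);print(p);go(p,T)
E
```

```text
[ 390.66126574 -300.47254557  215.        ]
t 6.9 off [ 0.25 22.    1.38] rot [ 0.  -0.1 42.3] rows>= 4.9
```

Call:
step_arm(
  plan=[
    {"offset":[0,0.6,0.1],"rot":[0,0,1],"gripper":0.5},
    {"offset":[0,1.8,0.2],"rot":[0,0,3.2],"gripper":0.5},
    {"offset":[0.1,3.6,0.3],"rot":[0,0,6.8],"gripper":0.5},
    {"offset":[0.1,5.9,0.4],"rot":[0,0,11.3],"gripper":0.5},
    {"offset":[0.1,8.5,0.6],"rot":[0,0,16.3],"gripper":0.5},
    {"offset":[0.2,11.2,0.8],"rot":[0,0,21.5],"gripper":0.5},
    {"offset":[0.2,13.9,0.9],"rot":[0,0,26.7],"gripper":0.5},
    {"offset":[0.2,16.4,1],"rot":[0,0,31.5],"gripper":0.5},
    {"offset":[0.2,18.7,1.2],"rot":[0,0,35.9],"gripper":0.5},
    {"offset":[0.2,20.5,1.3],"rot":[0,0,39.3],"gripper":0.5},
    {"offset":[0.2,21.6,1.4],"rot":[0,0,41.5],"gripper":0.5},
    {"offset":[0.2,22,1.4],"rot":[0,0,42.3],"gripper":0.5},
  ],
)

```text
time_s: 8.1
eef_pos: [390.5, -301.7, 214.4]
ee_rot: [0.0, 0.939, -0.343, 0.001]
force: [0.3, 1.4, -1.8]
grip_width: 0.146
grip_force: 87.8
```

```bash
python3 - <<'E'
from h import *
c=shot('top','top2')
cv2.imwrite('pics/c2.png',cv2.resize(c['color'][150:320,260:480,::-1],(770,595),interpolation=cv2.INTER_CUBIC))
p,T=pose(J+20*L+[0,0,160],PH,0,hz=1);go(p,T)
E
```

```text
t 8.15 off [-0.06 -0.07 -0.05] rot [-0.  -0.1 -0.1] rows>= 0.0
```

View pics/c2.png

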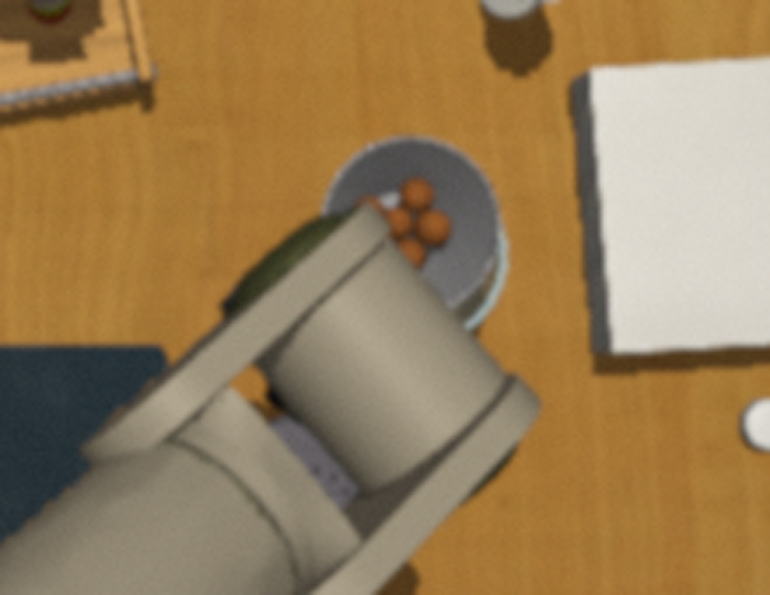

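The pan is over the jar: in the crop its mouth centre is at about (413,225), a little left of the jar's mouth as planned. I'll roll it about the handle axis, first to 50°.

Call:
step_arm(
  plan=[
    {"offset":[0,0.19,0.1],"rot":[2,0,0],"gripper":0.5},
    {"offset":[0,0.56,0.23],"rot":[6,0,0],"gripper":0.5},
    {"offset":[0,1.03,0.4],"rot":[11,0,0],"gripper":0.5},
    {"offset":[0,1.49,0.61],"rot":[16,0,0],"gripper":0.5},
    {"offset":[0,1.94,0.86],"rot":[21,0,0],"gripper":0.5},
    {"offset":[0,2.37,1.15],"rot":[26,0,0],"gripper":0.5},
    {"offset":[0,2.78,1.47],"rot":[31,0,0],"gripper":0.5},
    {"offset":[0,3.17,1.83],"rot":[36,0,0],"gripper":0.5},
    {"offset":[0,3.54,2.22],"rot":[41,0,0],"gripper":0.5},
    {"offset":[0,3.82,2.58],"rot":[45,0,0],"gripper":0.5},
    {"offset":[0,4.01,2.89],"rot":[48,0,0],"gripper":0.5},
    {"offset":[0,4.14,3.13],"rot":[50,0,0],"gripper":0.5},
  ],
)

```text
time_s: 9.35
eef_pos: [364.2, -332.0, 183.3]
ee_rot: [-0.398, 0.852, -0.309, 0.145]
force: [0.5, 0.1, -0.8]
grip_width: 0.146
grip_force: 87.9
```

```bash
python3 - <<'E'
from h import *
p,T=pose(J+20*L+[0,0,148],PH,50,hz=1);go(p,T)
for r,o in [(56,20),(62,20),(66,20),(70,20),(76,20),(90,15),(95,15)]:
  p,T=pose(J+o*L+[0,0,148],PH,r,hz=1);go(p,T)
c=shot('top','top3');s=shot('scene','sc3')
cv2.imwrite('pics/c3.png',np.hstack([cv2.resize(c['color'][170:290,300:440,::-1],(400,343)),cv2.resize(s['color'][100:220,280:420,::-1],(400,343))]))
E
```

```text
t 9.35 off [ 0.01  0.05 -0.08] rot [-0.1 -0.1  0.1] rows>= 0.0
t 9.35 off [ 0.01  0.63 -0.05] rot [ 5.9 -0.1  0.1] rows>= 0.7
t 9.35 off [0.   1.2  0.04] rot [11.9 -0.   0.1] rows>= 1.4
t 9.35 off [0.   1.57 0.13] rot [15.9 -0.   0.1] rows>= 1.8
t 9.35 off [0.   1.93 0.25] rot [19.9 -0.   0.1] rows>= 2.3
t 9.35 off [0.   2.47 0.47] rot [25.9 -0.   0.1] rows>= 3.0
t 9.35 off [-0.    3.91  0.82] rot [39.9 -0.   0.1] rows>= 4.6
t 9.35 off [-0.    4.27  1.14] rot [44.9 -0.   0.1] rows>= 5.2
```

View pics/c3.png

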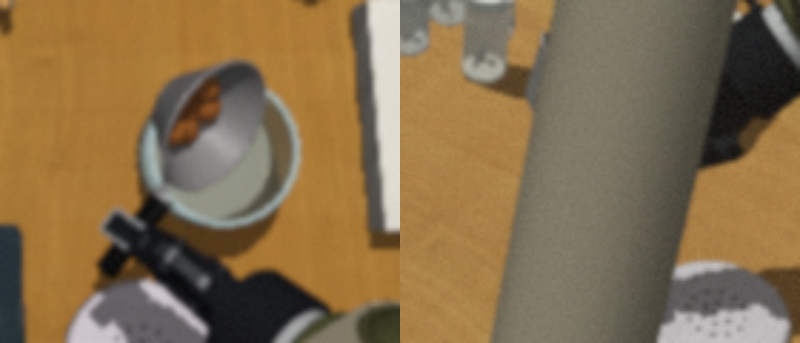

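The galls are still in the pan. Its lip is above the jar's mouth, which is centred at (222,155) in the left crop, so I'll tip slowly through the pouring range.

Call:
step_arm(
  plan=[
    {"offset":[0,0.21,0],"rot":[2,0,0],"gripper":0.5},
    {"offset":[0,0.42,0],"rot":[4,0,0],"gripper":0.5},
    {"offset":[0,0.63,0],"rot":[6,0,0],"gripper":0.5},
    {"offset":[0,0.82,0],"rot":[8,0,0],"gripper":0.5},
    {"offset":[0,1.0,0.03],"rot":[10,0,0],"gripper":0.5},
    {"offset":[0,1.2,0.08],"rot":[12,0,0],"gripper":0.5},
    {"offset":[0,1.39,0.13],"rot":[14,0,0],"gripper":0.5},
    {"offset":[0,1.57,0.18],"rot":[16,0,0],"gripper":0.5},
    {"offset":[0,1.75,0.23],"rot":[18,0,0],"gripper":0.5},
    {"offset":[0,1.93,0.29],"rot":[20,0,0],"gripper":0.5},
    {"offset":[0,2.12,0.36],"rot":[22,0,0],"gripper":0.5},
    {"offset":[0,2.3,0.43],"rot":[24,0,0],"gripper":0.5},
  ],
)

```text
time_s: 10.65
eef_pos: [356.8, -341.1, 163.0]
ee_rot: [-0.567, 0.75, -0.272, 0.207]
force: [-0.5, 0.5, -0.6]
grip_width: 0.145
grip_force: 88.0
```

```bash
python3 - <<'E'
from h import *
for r,o in [(74,20),(82,18),(90,15),(95,15)]:
  p,T=pose(J+o*L+[0,0,148],PH,r,hz=1);go(p,T)
E
```

```text
t 10.65 off [-0.01 -0.02 -0.  ] rot [-0.2 -0.   0.1] rows>= 0.0
t 10.65 off [-0.01  0.8  -0.15] rot [ 7.8 -0.   0.1] rows>= 0.9
t 10.65 off [-0.02  1.64 -0.28] rot [15.8 -0.   0.1] rows>= 1.8
t 10.65 off [-0.02  2.09 -0.13] rot [20.8 -0.   0.1] rows>= 2.4
```

Call:
step_arm(
  plan=[
    {"offset":[0,0.2,-0.04],"rot":[2,0,0],"gripper":0.5},
    {"offset":[0,0.4,-0.08],"rot":[4,0,0],"gripper":0.5},
    {"offset":[0,0.6,-0.12],"rot":[6,0,0],"gripper":0.5},
    {"offset":[0,0.8,-0.15],"rot":[8,0,0],"gripper":0.5},
    {"offset":[0,1.2,-0.22],"rot":[12,0,0],"gripper":0.5},
    {"offset":[0,1.64,-0.28],"rot":[16,0,0],"gripper":0.5},
    {"offset":[0,1.64,-0.28],"rot":[16,0,0],"gripper":0.5},
    {"offset":[0,1.64,-0.28],"rot":[16,0,0],"gripper":0.5},
    {"offset":[0,1.64,-0.28],"rot":[16,0,0],"gripper":0.5},
    {"offset":[0,1.64,-0.28],"rot":[16,0,0],"gripper":0.5},
  ],
)

```text
time_s: 11.65
eef_pos: [352.4, -346.6, 148.6]
ee_rot: [-0.664, 0.665, -0.241, 0.242]
force: [-0.4, -1.0, -1.6]
grip_width: 0.147
grip_force: 88.1
```

```bash
python3 - <<'E'
from h import *
c=shot('top','top4')
cv2.imwrite('pics/c4.png',cv2.resize(c['color'][170:290,300:440,::-1],(700,600),interpolation=cv2.INTER_CUBIC))
p,T=pose(J+15*L+[0,0,200],PH,90,hz=1);go(p,T)
E
```

```text
t 11.7 off [-0.01 -5.14 -0.01] rot [0.  0.  0.2] rows>= 1.0
```

View pics/c4.png

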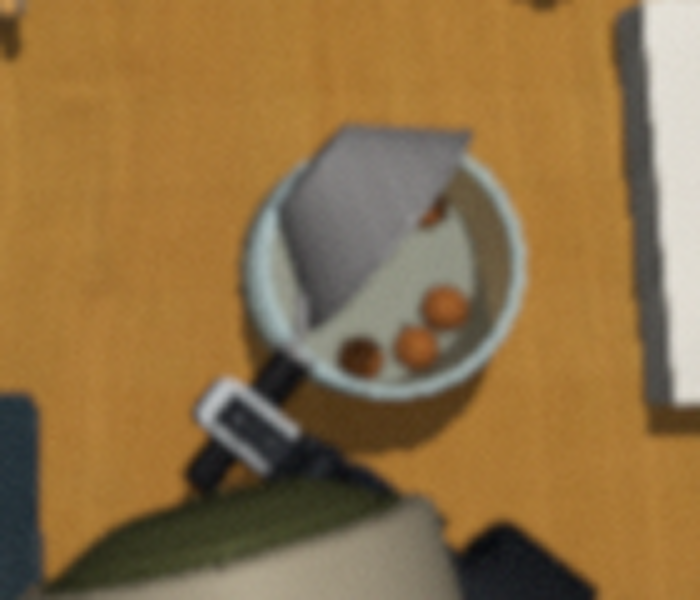

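Four galls show in the jar, at (432,210), (444,307), (415,347) and (360,357), and the pan hides the rest. None lie on the worktop. I'll lift clear and look again.

Call:
step_arm(
  plan=[
    {"offset":[0,-1,0],"rot":[0,0,0],"gripper":0.5},
    {"offset":[0,-3,0],"rot":[0,0,0],"gripper":0.5},
    {"offset":[0,-5,0],"rot":[0,0,0],"gripper":0.5},
    {"offset":[0,-6,0],"rot":[0,0,0],"gripper":0.5},
    {"offset":[0,-6,0],"rot":[0,0,0],"gripper":0.5},
    {"offset":[0,-6,0],"rot":[0,0,0],"gripper":0.5},
  ],
)

```text
time_s: 12.3
eef_pos: [352.1, -346.4, 207.9]
ee_rot: [-0.664, 0.665, -0.241, 0.242]
force: [-0.9, -0.8, -2.3]
grip_width: 0.143
grip_force: 88.1
```

```bash
python3 - <<'E'
from h import *
p,T=pose([470,-215,150],-.4,0,hz=1);print(p);go(p,T)
E
```

```text
[ 377.8939006  -176.05816577  205.        ]
t 12.3 off [-8.96  0.27 14.72] rot [-89.3 -13.4 -13.3] rows>= 10.6
```

Call:
step_arm(
  plan=[
    {"offset":[-0.4,0,0.7],"rot":[-4,-0.6,-0.6],"gripper":0.5},
    {"offset":[-1.2,0,2],"rot":[-12,-1.8,-1.8],"gripper":0.5},
    {"offset":[-2,0.1,3.3],"rot":[-20,-3,-3],"gripper":0.5},
    {"offset":[-2.8,0.1,4.6],"rot":[-28,-4.2,-4.2],"gripper":0.5},
    {"offset":[-3.6,0.1,5.9],"rot":[-36,-5.4,-5.4],"gripper":0.5},
    {"offset":[-4.5,0.1,7.4],"rot":[-44.6,-6.7,-6.7],"gripper":0.5},
    {"offset":[-5.3,0.2,8.7],"rot":[-52.6,-7.9,-7.9],"gripper":0.5},
    {"offset":[-6.1,0.2,10],"rot":[-60.6,-9.1,-9.1],"gripper":0.5},
    {"offset":[-6.9,0.2,11.3],"rot":[-68.6,-10.3,-10.3],"gripper":0.5},
    {"offset":[-7.7,0.2,12.6],"rot":[-76.6,-11.5,-11.5],"gripper":0.5},
    {"offset":[-8.4,0.2,13.8],"rot":[-83.7,-12.5,-12.5],"gripper":0.5},
    {"offset":[-9,0.3,14.7],"rot":[-89.3,-13.4,-13.3],"gripper":0.5},
  ],
)

```text
time_s: 13.5
eef_pos: [377.5, -175.0, 204.7]
ee_rot: [0.002, 0.98, -0.198, -0.0]
force: [-0.5, -0.3, -1.8]
grip_width: 0.145
grip_force: 87.9
```

```bash
python3 - <<'E'
from h import *
c=shot('top','top5')
cv2.imwrite('pics/c5.png',cv2.resize(c['color'][130:290,240:440,::-1],(750,600),interpolation=cv2.INTER_CUBIC))
s=sense();p,T=pose([470,-215,42],-.4,0,hz=1);go(p,T)
c=capture('wrist');M=np.array(c['mount']);f=210/np.tan(np.radians(c['vertical_fov'])/2)
d=c['depth'];v,u=np.mgrid[:420,:560]
P=np.stack([(u-c['cx'])/f*d,(v-c['cy'])/f*d,d],-1)@M[:3,:3].T+M[:3,3]
W=P@Rt(s).as_matrix().T+s['eef_pos']-[470,-215,0]
h=np.array([np.cos(.4),-np.sin(.4)]);l=np.array([np.sin(.4),np.cos(.4)])
k=(W[...,2]>135)&(d>0);q=W[k];a=q[:,:2]@h;b=q[:,:2]@l
for lo in range(-50,30,10):
    m=(a>=lo)&(a<lo+10)&(abs(b)<60)
    if m.any(): z=q[m][:,2];bl=b[m]; print(lo,bl.min().round(1),bl.max().round(1),*[np.percentile(z[bl>0] if sgn else z[bl<0],98).round(1) for sgn in (1,0)])
E
```

```text
t 13.55 off [ 0.16  0.15 10.74] rot [0.4 0.1 0.2] rows>= 2.1
-50 -34.1 37.0 151.0 151.5
-40 -42.0 45.6 150.8 151.4
-30 -47.4 50.6 150.7 151.4
-20 -50.5 54.3 150.7 151.5
-10 -51.6 54.7 150.6 151.3
0 -42.7 44.5 137.0 138.0
```

View pics/c5.png

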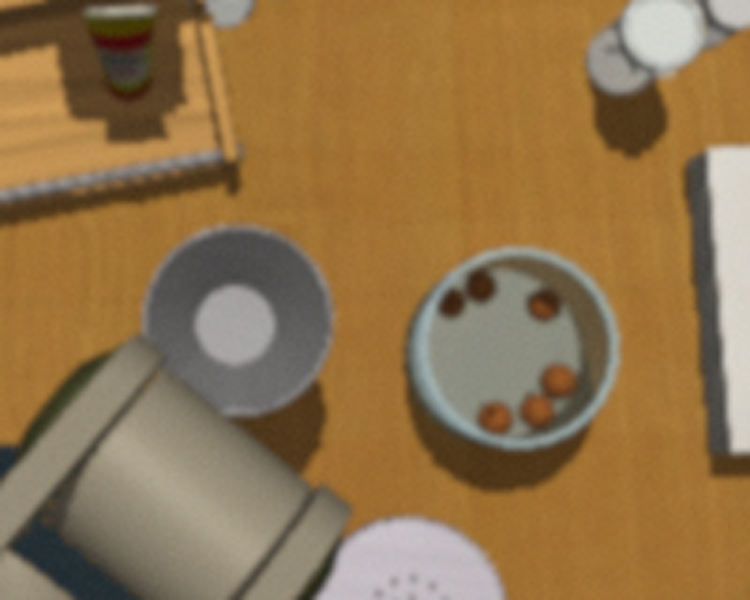

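All six galls are in the jar, at (452,303), (481,285), (544,304), (558,380), (537,409) and (494,416). The pan is empty, level and over clear worktop at (238,320). Now I lower it.

Call:
step_arm(
  plan=[
    {"offset":[0.1,0.1,2],"rot":[0.3,0,0],"gripper":0.5},
    {"offset":[0.1,0.1,5],"rot":[0.3,0,0],"gripper":0.5},
    {"offset":[0.1,0.1,7.5],"rot":[0.3,0,0],"gripper":0.5},
    {"offset":[0.1,0.1,9.2],"rot":[0.3,0,0],"gripper":0.5},
    {"offset":[0.1,0.1,10],"rot":[0.3,0,0],"gripper":0.5},
    {"offset":[0.1,0.1,10.3],"rot":[0.3,0,0],"gripper":0.5},
    {"offset":[0.1,0.1,10.5],"rot":[0.3,0,0],"gripper":0.5},
    {"offset":[0.1,0.1,10.6],"rot":[0.3,0,0],"gripper":0.5},
    {"offset":[0.1,0.1,10.6],"rot":[0.3,0,0],"gripper":0.5},
    {"offset":[0.1,0.1,10.6],"rot":[0.3,0,0],"gripper":0.5},
  ],
)

```text
time_s: 14.6
eef_pos: [378.3, -177.5, 99.4]
ee_rot: [-0.002, 0.98, -0.199, 0.001]
force: [0.0, -0.1, -1.2]
grip_width: 0.144
grip_force: 88.0
```

Call:
step_arm(
  plan=[
    {"offset":[0,0,0.1],"rot":[0,0,0],"gripper":0.5},
    {"offset":[0,0,0.15],"rot":[0,0,0],"gripper":0.5},
    {"offset":[0,0,0.15],"rot":[0,0,0],"gripper":0.5},
    {"offset":[0,0,0.15],"rot":[0,0,0],"gripper":0.5},
  ],
)

```text
time_s: 15.0
eef_pos: [378.2, -177.4, 97.6]
ee_rot: [-0.002, 0.98, -0.199, 0.001]
force: [0.2, 0.4, 0.5]
grip_width: 0.146
grip_force: 88.1
```

Call:
step_arm(
  plan=[
    {"offset":[0,0,0.07],"rot":[0,0,0],"gripper":0.5},
    {"offset":[0,0,0.13],"rot":[0,0,0],"gripper":0.5},
    {"offset":[0,0,0.13],"rot":[0,0,0],"gripper":0.5},
  ],
)

```text
time_s: 15.3
eef_pos: [378.0, -177.3, 96.4]
ee_rot: [-0.002, 0.98, -0.199, 0.001]
force: [-3.9, 2.2, 7.4]
grip_width: 0.145
grip_force: 89.3
```

Contact (7 N up). Release slowly and rise.

Call:
step_arm(
  plan=[
    {"offset":[0,0,-0.08],"rot":[0,0,0],"gripper":1.4},
    {"offset":[0,0,-0.08],"rot":[0,0,0],"gripper":1.8},
    {"offset":[0,0,-0.08],"rot":[0,0,0],"gripper":2.5},
    {"offset":[0,0,-0.08],"rot":[0,0,0],"gripper":4},
    {"offset":[0,0,-0.08],"rot":[0,0,0],"gripper":5},
    {"offset":[0,0,-0.08],"rot":[0,0,0],"gripper":5},
    {"offset":[0,0,-0.08],"rot":[0,0,0],"gripper":5},
  ],
  squeeze=20,
)

```text
time_s: 16.0
eef_pos: [378.1, -177.4, 97.0]
ee_rot: [-0.002, 0.98, -0.199, 0.001]
force: [0.9, 0.4, 0.1]
grip_width: 0.586
grip_force: 0.0
```

Call:
step_arm(
  plan=[
    {"offset":[0,0,-1],"rot":[0,0,0],"gripper":5},
    {"offset":[0,0,-4],"rot":[0,0,0],"gripper":5},
    {"offset":[0,0,-8],"rot":[0,0,0],"gripper":5},
    {"offset":[0,0,-12],"rot":[0,0,0],"gripper":5},
    {"offset":[0,0,-15],"rot":[0,0,0],"gripper":5},
    {"offset":[0,0,-15],"rot":[0,0,0],"gripper":5},
    {"offset":[0,0,-15],"rot":[0,0,0],"gripper":5},
    {"offset":[0,0,-15],"rot":[0,0,0],"gripper":5},
  ],
)

```text
time_s: 16.8
eef_pos: [377.3, -177.7, 246.3]
ee_rot: [-0.003, 0.98, -0.199, 0.0]
force: [-0.1, 0.0, -0.1]
grip_width: 0.585
grip_force: 0.0
```

```bash
python3 - <<'E'
from h import *
c=capture('wrist');cv2.imwrite('pics/w6.png',c['color'][:,:,::-1])
E
```

```text
(no output)
```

View pics/w6.png

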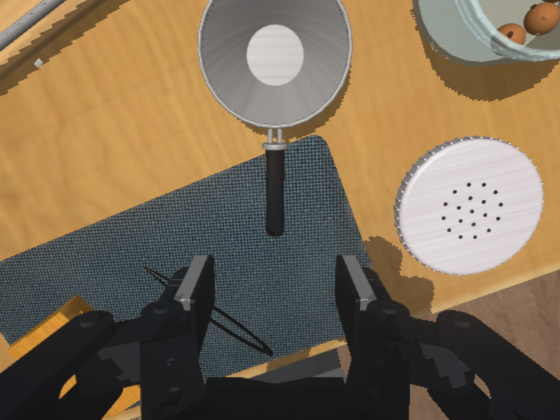

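The pan stands upright and empty on bare worktop, centred at (275,55), with the gripper well clear. The jar and lid are undisturbed.

```bash
python3 -c "
from rig import *
print(finish_job())"
```

```text
the job is handed in; nothing more can be done
None
```

I tipped all six galls into the jar and stood the empty pan upright on the worktop. The last pictures show the jar, lid and glue tube undisturbed; the red-lid jar wasn't in them. I handed the job in at about 17 s, and no verdict came back.

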